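# Unhook the specimen carrier from its lipped dock and load it on the microscope stage

### The arm

A 6-joint arm with a two-finger parallel gripper is mounted at the origin on the work surface. World frame = base frame: x ahead of the robot, y to its left, z up, the work surface at z = 0. Lengths are in mm, angles in degrees, forces in N, time in s.
With the tool pointing down it reaches from about 300 to 850 mm from the base axis. Payload 4.2 kg.
Tool frame: the origin (TCP) lies between the finger pads; the fingertips stand 22 mm ahead of it and the grasp point (between the pads) lies 3 mm ahead of it; z points along the fingers, y is the direction in which the jaws open and shut (so a half turn about z gives the same grasp; the last joint's range is limited). The gripper opens to 91 mm and grips with 3 to 60 N. Pads are 32 mm wide; open, the fingers measure 118 mm over their backs; the gripper's body (76 mm by 178 mm) begins 60 mm behind the grasp point.
Start: joints at [72.88, 18.312, 89.639, -0, 72.044, -1.146], TCP at [158.243, 552.811, 235.976] pointing down, gripper open.
Joint ranges: [-177.97, 177.97], [-48.28, 115.42], [12.27, 149.76], [-77.06, 257.06], [2.81, 150.46], [-146.56, 146.56]. Speed limits (degrees/s): [147.25, 147.25, 180, 180, 180, 180].

### API

Orientations are given as [roll, pitch, yaw] about the fixed x, y, z axes, in that order (R = Rz(yaw) Ry(pitch) Rx(roll)).
In Python, from workcell import * gives the robot as it stands.
- The arm moves only by the shell command python3 -m jog 'ROWS' [OPENING] [FORCE]. ROWS is text: rows parted by semicolons, each of 6 numbers parted by spaces: the shift along the tool's x, y, z in units of 0.5 m (1.0 is 0.5 m), then the turn, a rotation vector about the tool's x, y, z in units of pi/2 rad (1.0 is pi/2 rad). A call has 1 to 20 rows; each row is the pose to reach, as a shift and turn from the pose measured when the call began, along the tool's axes at that moment; what a row does not reach only later rows make up. A row lasts 1/12 s, in which the tool goes at most 41.7 mm and 7.16 degrees, less where a joint would pass 70% of its speed; a pose out of reach is approached as far as the arm can. A call with a number of a shift or a turn outside -1 to 1 is refused whole. A call with a gripper value outside its range is refused whole. OPENING is the opening, from -1 (shut) to 1 (fully open), set as the call begins (- or left out, the last holds). The fingers move at their own pace and stop on an object; FORCE is the grip in N (left out, the last holds). Time passes only in rows, so rows that repeat a pose let the fingers close. It gives the time, the measured TCP pose, the force and the opening at its end, in the units of the state.
- state(): the state, without advancing time (a new reading comes with each control period).
- grab_frame(name): name is "scene" or "top" or "wrist"; returns the picture (420x560x3 uint8, red, green, blue); there is no depth.
- calibration(name): a dict with "mtx" (3x3 intrinsics, pixels), "rvec" (rotation vector, rad) and "tvec" (3), from world to camera coordinates, as OpenCV has them. Camera axes: x right, y down, z forward; pixel columns grow to the right and rows downward; lengths in mm; the calibration is good to about 2 mm. A picture is of the moment at which its call begins: read the wrist's pose just before it. calibration takes no time and is no camera call; for the wrist camera it gives the pose at the moment of the call.
- job_done(): hands the job in, once; it reports no verdict.
Trained networks look in the newest picture that a camera, given by its name, has taken for a name from the list of things; names that differ only in an ending like _2 or _b are one class to them, and where a whole thing is asked for, a point or a joint stands for the part that bears it (a point fixed in the world has none). Each returns a list of dicts, best first, with "confidence" (0 to 1); they miss things now and then, are a little off and sometimes report something else, mostly with a low value. They report only what shows in the picture. A call takes as long as a camera call. They do not tell look-alikes from the thing itself.
- spot_in(query, camera): "rect" ([left, top, right, bottom] in pixels, round what is visible of it).
- tip_of(query, camera): "location" ([column, row] in pixels: a listed point, or the origin of a listed thing).
The state is a dict: "time_s": time; "qpos": joint angles; "qvel": joint speeds; "effort": joint torques, N m; "ee_pos": TCP position; "ee_rot": TCP orientation; "force": force on the tool from outside, world axes, zero at the start; "torque": the same for the moment, N m; "gripper_width": finger opening in mm.
Only numpy, scipy, OpenCV 4.12 (cv2) and the standard library are available. Lean on these libraries where they do the work, as an engineer would, in place of code of your own. Each camera call takes 0.05 s, during which the arm holds its last target. There are 200 camera calls.

### The job

Take the specimen carrier out of its storage dock: push it back against the sprung stop until its front edge is free of the retaining lip, tilt that front edge up over the lip, and draw it out without forcing it against the dock. Then lay it gently, flat, in the shallow frame on the microscope stage and let go. Do not tip the carrier over, and leave the other things on the bench where they are.

Things in the scene. Friction and masses are not known exactly. Their poses are not given: they have to be found in the camera images.
- carrier: Specimen carrier, loose, 0.15 to 0.31 kg: an aluminium plate 120 (x) x 70 (y) x 6 mm with an upright dark handle block in its middle, 14 (x) x 36 (y) mm, its top 66 mm above the plate's underside, and a dark specimen puck 16 mm across and 8 mm tall at 16 mm before and behind the middle. Origin: centre of the underside. x runs from the front edge (under the lip) to the rear edge (towards the stop), z up.
- front_edge (a point): Middle of the lower front edge of the carrier's plate, 60 mm to -x of its origin.
- rear_edge (a point): Middle of the lower rear edge of the carrier's plate, 60 mm to +x of its origin.
- handle_top (a point): Centre of the top face of the carrier's handle, 66 mm above the plate's underside.
- dock: Fixed storage dock, cream base 210 (x) x 96 (y) mm. Origin: centre of its underside; x points from the lip end (front, nearer the robot) to the stop end (rear), along the carrier. The carrier lies on its floor; side cheeks 10 mm tall leave it 2.5 mm play each side. A steel carriage clamped on it bears lip, stop and keeper; its setting along x differs each time by up to 10 mm either way and is not reported.
- dock_floor (a point): Centre of the dock's floor, 25 mm above the dock's origin. To get out: push the carrier back (+x of dock) by feel to about 8 to 12 N and keep it pressed back while turning its front edge up about its lower rear edge; a tilt of 0.15 to 0.28 rad clears the lip, over 0.32 rad it jams under the keeper. Then draw it forwards along its own slope by 35 mm or more, and lift.
- lip (a point): Middle of the top of the retaining lip's rear edge at the carriage's middle setting; the true lip is up to 10 mm before or behind (dock x). Steel, 4 mm thick, underside 8 mm and top 12 mm above the dock floor, 80 mm long in y, over the front of the plate. The carrier must go back 2 to 25 mm (unknown, to be felt) to be free of it.
- stop_face (a point): Middle of the sprung stop's face at the carriage's middle setting (truly up to 10 mm before or behind). It meets the plate's rear edge, starts to yield at 2 N, the plate is free of the lip when it is pressed in 1.5 mm (5 N), and is fully in, then rigid, at 3 mm (8 N). The plate's sliding friction adds up to 3 N. Over 18 N between the carrier and lip, stop, keeper or cheeks is forcing it.
- keeper (a point): Middle of the lower front edge of the steel keeper at the carriage's middle setting (truly up to 10 mm before or behind). It roofs the rear of the plate, 80 mm long in y, underside 16 mm and top 20 mm above the dock floor, reaching 28 mm forward of the stop's face, and blocks a straight lift.
- microscope: Fixed inverted microscope, cream with a black stage 200 x 200 mm, top 165 mm above the bench. Origin on the bench below the centre of the frame on the stage; the body tower and eyepieces, up to 420 mm tall, stand 200 mm and more to its +y.
- nest (a point): Centre of the floor of the shallow frame on top of the microscope stage, 165 mm above the bench; z up. The frame is 126 (x) x 76 (y) mm inside, its ridges 5 mm tall and 4 mm thick; the carrier's long side goes along its x, either way round.
- bottle: Bystander: white bottle with cap, 56 mm across, 130 mm tall. Origin at its underside centre.
- jar: Bystander: small glass jar, 52 mm across, 60 mm tall. Origin at its underside centre.
- puck_a: Bystander: round dark resin-mounted specimen, 32 mm across, 18 mm tall. Origin at its underside centre.
- puck_b: Bystander: another round resin-mounted specimen, 32 mm across, 18 mm tall. Origin at its underside centre.
- brush: Bystander: small wooden lens brush lying flat, 150 mm long. Origin at its underside; lies along x.
Things that resemble listed ones, but are neither listed nor needed, are in the scene too. What is shaped like the carrier but brown or pink is not meant.

How it is judged (in metres and radians):
On the way, in this order (a step that is already met when the one before it is completed fails the run):
1. the carrier's front edge is tilted up above the lip while its rear edge is still down in the dock (z of front_edge in the frame of dock above 0.038 m and z of rear_edge in the frame of dock below 0.036 m and x of rear_edge in the frame of dock above 0.04 m), for 0.05 s.
2. the carrier is out of the dock and lifted clear of it (z of each of rear_edge, front_edge in the frame of dock above 0.055 m), for 0.1 s.
At the end, for the whole second after the job is handed in: The carrier lies flat on the floor of the stage frame: within 5 mm of its centre along and across, within 2.5 mm of its floor in height, tilted under 0.04 rad, long side along the frame within 0.12 rad, at rest and released (x of carrier in the frame of nest between -0.005 and 0.005 m and y of carrier in the frame of nest between -0.005 and 0.005 m and z of carrier in the frame of nest between -0.0025 and 0.0025 m and angle between the x axis of carrier and the x axis of nest, either way round below 0.12 rad and angle between carrier's own z axis and vertical below 0.04 rad and linear speed of carrier below 0.01 m/s and contact force between carrier and the fingers below 0.1 N); the robot touches nothing.
It fails at once if the carrier is forced against the dock's lip, keeper, stop or cheeks (over 18 N) (contact force between carrier and dock above 18 N).
It fails at once if the carrier is dropped or pressed hard on the microscope (over 40 N) (contact force between carrier and microscope above 40 N).
It fails at once if the carrier is tipped over (more than 0.7 rad) (angle between carrier's own z axis and vertical above 0.7 rad).
It fails at once if another thing on the bench is moved by more than 30 mm (distance of any of bottle, jar, puck_a, puck_b, brush from where it was at the start of the episode above 0.03 m).
It also fails if it takes over 72 s, if anything falls off the work surface, if the arm or the gripper's body presses on something with over 40 N, if the wrist force passes 120 N, or if a joint passes its speed limit or range.

## Working session

There is one attempt and no reset: what is moved stays moved. The work goes in short steps, Python scripts to look and compute and a shell command to move; the robot and the scene stay as the last step left them, time stands still between calls to the robot, and variables do not carry over. Pictures are saved under pics/ and viewed, about 8 in all and at most 12, crops included, and the job is handed in when it is done.

```bash
mkdir -p pics; ls; cat > h.py <<'E'
from workcell import *
import numpy as np, cv2
from scipy.spatial.transform import Rotation as R
def snap(n,f):
    im=grab_frame(n); cv2.imwrite('pics/'+f,im[:,:,::-1]); return im
def onplane(c,px,z):
    K=np.array(c['mtx'],float);Rm=cv2.Rodrigues(np.array(c['rvec'],float))[0];t=np.array(c['tvec'],float).ravel()
    d=Rm.T@np.linalg.solve(K,[px[0],px[1],1.]); o=-Rm.T@t
    return o+d*(z-o[2])/d[2]
def proj(c,P):
    return cv2.projectPoints(np.array(P,float).reshape(-1,1,3),np.array(c['rvec'],float),np.array(c['tvec'],float),np.array(c['mtx'],float),None)[0].reshape(-1,2)
E
python3 - <<'E'
from h import *
a=snap('top','top.png');b=snap('scene','scene.png')
for cam in('top','scene'):
  c=calibration(cam)
  Rm=cv2.Rodrigues(np.array(c['rvec'],float))[0];print(cam,(-Rm.T@np.array(c['tvec'],float).ravel()).round())
  for q,z in(('handle_top',91),('carrier',25),('dock_floor',25),('front_edge',25),('rear_edge',25),('lip',37),('stop_face',37),('keeper',41),('nest',165)):
    for r in tip_of(q,cam)[:3]: print(q,np.round(r['location'],1),round(r['confidence'],2),onplane(c,r['location'],z).round(1))
print(state())
E
```

```text
pics
top [ 480.  -57. 1210.]
handle_top [430.2 206.4] 0.97 [ 614.7 -418.2   91. ]
handle_top [432.8 269. ] 0.73 [ 444.6 -422.7   91. ]
handle_top [372.1 240.9] 0.59 [ 517.4 -259.6   91. ]
carrier [367.9 240.8] 0.95 [ 519.7 -259.4   25. ]
carrier [425.5 266.3] 0.81 [ 449.8 -423.6   25. ]
carrier [430.1 208. ] 0.76 [ 617.9 -439.1   25. ]
dock_floor [366.5 237.2] 0.69 [ 530.  -255.4   25. ]
front_edge [410.4 223.4] 0.86 [ 572.2 -381.9   25. ]
front_edge [423.9 288.8] 0.77 [ 386.1 -418.2   25. ]
front_edge [363.3 256.9] 0.65 [ 473.1 -246.3   25. ]
rear_edge [369.6 212.9] 0.92 [ 600.7 -264.4   25. ]
rear_edge [425.3 247.8] 0.88 [ 502.6 -423.7   25. ]
rear_edge [443.5 197.6] 0.81 [ 649.  -478.2   25. ]
lip [366.4 256.1] 0.85 [ 475.7 -253.1   37. ]
stop_face [369.9 211. ] 0.94 [ 605.  -263.1   37. ]
keeper [372.7 225.1] 0.71 [ 564.2 -270.4   41. ]
keeper [373.3 216. ] 0.63 [ 590.4 -272.1   41. ]
scene [969. 337. 964.]
handle_top [229.5 159.8] 0.75 [ 535.6 -240.9   91. ]
handle_top [208.5 116.9] 0.73 [ 464.5 -401.4   91. ]
handle_top [163.3 146.7] 0.72 [ 625.2 -410.9   91. ]
carrier [170.  1
[... 784 characters left out ...]
. ]
nest [233.9 172.8] 0.5 [ 593.4 -155.   165. ]
{'time_s': 1.0, 'qpos': array([ 7.28791356e+01,  1.83113894e+01,  8.96414121e+01, -6.28665098e-04,
        7.20423227e+01, -1.14802319e+00]), 'qvel': array([ 0.03953285,  0.0040995 , -0.10609424,  0.00866216, -0.09593494,
       -0.04214541]), 'effort': array([-1.46677368e-03, -4.12356949e+01, -2.32232559e+01,  7.27859465e-02,
        3.78097070e-02, -1.71558230e-05]), 'ee_pos': array([158.25313993, 552.79704996, 235.96467518]), 'ee_rot': array([1.79995137e+02, 6.95624952e-04, 1.64027353e+02]), 'force': array([-0.75841429, -0.26932253,  0.44498574]), 'torque': array([-0.00603216,  0.0109651 , -0.00336164]), 'gripper_width': 91.27525256923727}
```

View pics/top.png

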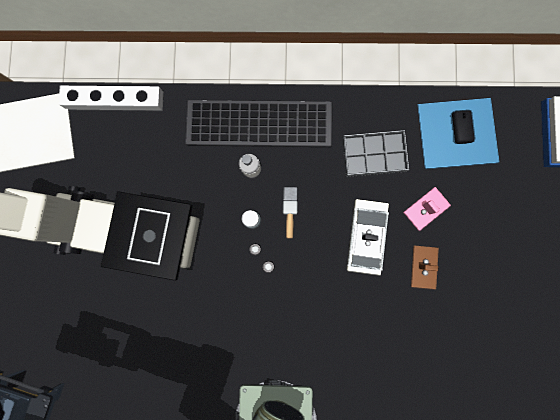

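View pics/scene.png

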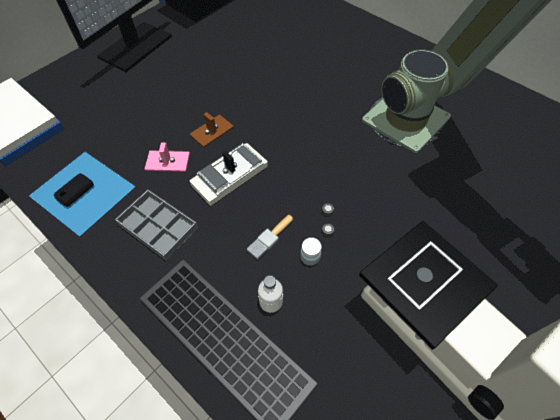

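The two pictures agree. The white dock with the silver plate and dark handle is at top (367,238) and scene (229,168). The pink look-alike is at top (428,208) and the brown one at top (426,267), so neither is the carrier. The stage frame is at top (149,236). Next I'll take one enlarged crop to confirm, and measure the nest.

```bash
cat >> h.py <<'E'
def plan(pos,rpy):
    s=state();A=R.from_euler('xyz',s['ee_rot'],degrees=True);B=R.from_euler('xyz',rpy,degrees=True)
    d=A.inv().apply(np.array(pos,float)-s['ee_pos'])/500;r=(A.inv()*B).as_rotvec()/(np.pi/2)
    print('rows',d.round(4),r.round(4),'n>=',max(np.linalg.norm(d)*12,np.degrees(np.linalg.norm(r)*np.pi/2)/7.16).round(1))
E
python3 - <<'E'
from h import *
a=cv2.imread('pics/top.png')
l=cv2.resize(a[185:285,330:430],(400,400),interpolation=cv2.INTER_CUBIC);r=cv2.resize(a[185:285,100:200],(400,400),interpolation=cv2.INTER_CUBIC)
cv2.imwrite('pics/crop.png',np.hstack([l,r]))
c=calibration('wrist');Rm=cv2.Rodrigues(np.array(c['rvec'],float))[0];s=state()
A=R.from_euler('xyz',s['ee_rot'],degrees=True)
print('cam in tool',A.inv().apply(-Rm.T@np.array(c['tvec'],float).ravel()-s['ee_pos']).round(1),(A.as_matrix().T@Rm.T).round(2),c['mtx'])
plan([490,-240,330],[180,0,85])
E
```

```text
cam in tool [  68.6   -0.3 -149.2] [[-0.   -0.97 -0.24]
 [ 1.   -0.    0.  ]
 [-0.   -0.24  0.97]] [[289.922534     0.         281.00100145]
 [  0.         289.922534   210.4461208 ]
 [  0.           0.           1.        ]]
rows [-1.0742 -1.3418 -0.1882] [ 1.000e-04 -0.000e+00  8.781e-01] n>= 20.7
```

View pics/crop.png

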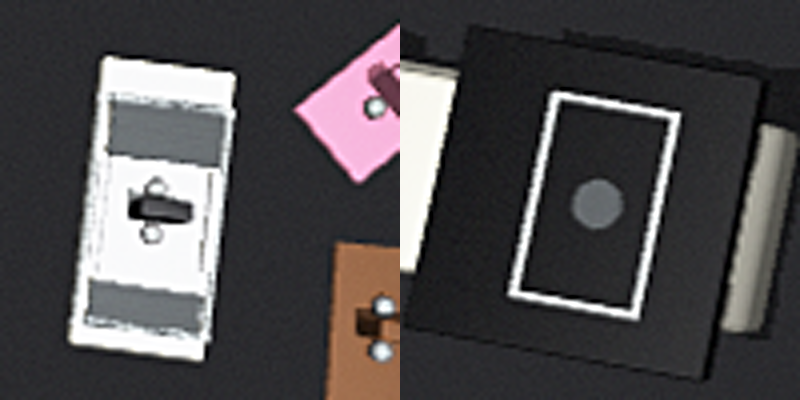

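The crop shows the dark handle with its two pucks on the silver plate at crop (160,208). This is the carrier, and the pink and brown ones are ruled out. The frame centre is at crop (597,204), which is top (149.2,236). Now I'll move over the dock.

```bash
python3 -m jog '-0.54 -0.67 -0.19 0 0 0.44;-0.54 -0.67 -0.19 0 0 0.44;-0.54 -0.67 -0.19 0 0 0.44;-0.54 -0.67 -0.19 0 0 0.44;-0.54 -0.67 -0.19 0 0 0.44;-0.54 -0.67 -0.19 0 0 0.44;-0.54 -0.67 -0.19 0 0 0.44;-0.54 -0.67 -0.19 0 0 0.44;-0.54 -0.67 -0.19 0 0 0.44;-0.54 -0.67 -0.19 0 0 0.44;-0.54 -0.67 -0.19 0 0 0.44;-0.54 -0.67 -0.19 0 0 0.44' 1 20
python3 -c "
from h import *
plan([490,-240,330],[180,0,84])"
```

```text
time_s: 2.0
ee_pos: [327.2, 153.3, 332.4]
ee_rot: [179.8, 0.1, 124.1]
force: [0.3, 1.1, -0.6]
gripper_width: 91.4
rows [-0.834  -0.1712  0.0064] [0.0024 0.0009 0.4454] n>= 10.2
```

```bash
python3 -m jog '-0.834 -0.171 0.006 0 0 0.445;-0.834 -0.171 0.006 0 0 0.445;-0.834 -0.171 0.006 0 0 0.445;-0.834 -0.171 0.006 0 0 0.445;-0.834 -0.171 0.006 0 0 0.445;-0.834 -0.171 0.006 0 0 0.445;-0.834 -0.171 0.006 0 0 0.445;-0.834 -0.171 0.006 0 0 0.445;-0.834 -0.171 0.006 0 0 0.445;-0.834 -0.171 0.006 0 0 0.445;-0.834 -0.171 0.006 0 0 0.445;-0.834 -0.171 0.006 0 0 0.445;-0.834 -0.171 0.006 0 0 0.445;-0.834 -0.171 0.006 0 0 0.445'
python3 - <<'E'
from h import *
c=calibration('wrist');snap('wrist','w1.png')
Rm=cv2.Rodrigues(np.array(c['rvec'],float))[0];print((-Rm.T@np.array(c['tvec'],float).ravel()).round())
for q,z in(('handle_top',91),('carrier',25),('dock_floor',25),('front_edge',25),('rear_edge',25),('lip',37),('stop_face',37),('keeper',41)):
    for r in tip_of(q,'wrist')[:2]: print(q,np.round(r['location'],1),round(r['confidence'],2),onplane(c,r['location'],z).round(1))
np.save('c1.npy',c,allow_pickle=True)
E
```

```text
time_s: 3.17
ee_pos: [489.9, -238.3, 330.0]
ee_rot: [179.8, -0.1, 84.1]
force: [-1.0, 0.8, 0.4]
gripper_width: 91.2
[ 496. -171.  479.]
handle_top [374.4 299.7] 0.95 [ 611.6 -418.    91. ]
handle_top [309.9 201.2] 0.61 [ 527.7 -257.8   91. ]
carrier [268.9 284.6] 0.85 [ 451.  -411.8   25. ]
carrier [358.3 281. ] 0.78 [ 604.7 -421.2   25. ]
front_edge [341.1 257.6] 0.74 [ 577.6 -374.9   25. ]
front_edge [349.5 193.1] 0.4 [ 596.8 -266.    25. ]
rear_edge [344.7 192.3] 0.87 [ 589.3 -263.9   25. ]
rear_edge [302.9 281. ] 0.79 [ 509.9 -411.2   25. ]
lip [279.7 192.6] 0.68 [ 486.6 -251.5   37. ]
stop_face [349.5 194.1] 0.68 [ 594.1 -265.1   37. ]
keeper [334.3 193.6] 0.8 [ 570. -261.   41.]
```

View pics/w1.png

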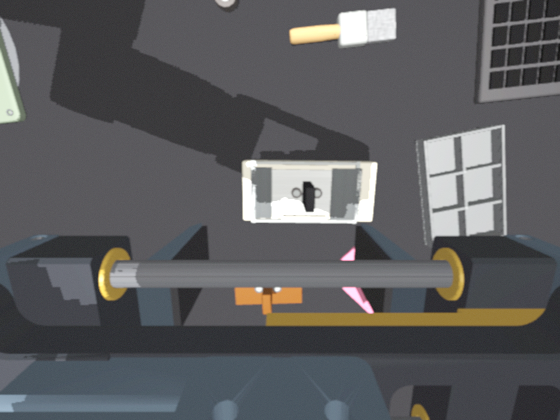

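The wrist view has the dock at (242-376, 158-222) and the dark handle at about (309,195). I'll enlarge it to fix the outline.

```bash
python3 - <<'E'
from h import *
a=cv2.imread('pics/w1.png')
cv2.imwrite('pics/w1c.png',cv2.resize(a[150:230,235:385],(750,400),interpolation=cv2.INTER_CUBIC))
E
```

```text
(no output)
```

View pics/w1c.png

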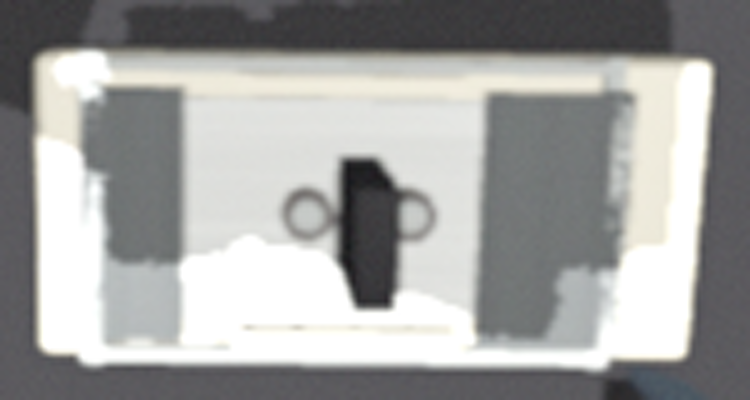

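```bash
python3 - <<'E'
from h import *
c=np.load('c1.npy',allow_pickle=True).item()
f=lambda u,v,z: onplane(c,(235+(u-2)/5,150+(v-2)/5),z).round(1)
print('handle',f(376,249,91),'ends',f(376,192,91),f(376,307,91))
print('pucks',f(308,214,39),f(413,214,39))
print('corners',f(37,50,25),f(712,62,25),f(688,360,25),f(40,352,25))
print('lip rear edge',f(182,90,37),f(180,345,37),'keeper front',f(486,95,45),f(476,345,45))
# nest
c=calibration('top');
g=lambda u,v: onplane(c,(100+(u-402)/4,185+(v-2)/4),170)
P=[g(553,95),g(678,117),g(638,317),g(512,294)]
print('nest',np.round(P,1),np.mean(P,0).round(1), onplane(c,(100+195.5/4,185+202/4),165).round(1))
d=(P[0]+P[1]-P[2]-P[3]);print(np.degrees(np.arctan2(d[1],d[0])),np.linalg.norm(d)/2)
E
```

```text
handle [ 527.7 -255.3   91. ] ends [ 529.  -239.6   91. ] [ 526.4 -271.6   91. ]
pucks [ 512.  -253.4   39. ] [ 544.2 -256.8   39. ]
corners [ 433.8 -196.1   25. ] [ 641.6 -221.4   25. ] [ 631.5 -317.1   25. ] [ 421.6 -292.4   25. ]
lip rear edge [ 477.6 -211.8   37. ] [ 467.9 -291.5   37. ] keeper front [ 567.9 -222.    45. ] [ 560.  -298.9   45. ]
nest [[588.2 358.5 170. ]
 [575.2 276.4 170. ]
 [446.7 296.  170. ]
 [459.7 377.9 170. ]] [517.5 327.2 170. ] [518.4 327.6 165. ]
-8.643716157438211 129.9478498579337
```

Handle is at (527.8,-255.2) from both its top face and the puck midpoint. Puck spacing comes out at 32.4 mm against 32 mm. The dock's yaw is about -6.5°. Estimated stop gap is about 4 mm. Now approach with the jaws along dock x.

```bash
python3 -c "
from h import *
plan([527.8,-255.2,130],[180,0,83.5])"
```

```text
rows [-0.0232  0.0766  0.4011] [0.0027 0.0001 0.0063] n>= 4.9
```

```bash
python3 -m jog '-0.0232 0.0766 0.2 0.0027 0 0.0063;-0.0232 0.0766 0.2 0.0027 0 0.0063;-0.0232 0.0766 0.2 0.0027 0 0.0063;-0.0232 0.0766 0.4 0.0027 0 0.0063;-0.0232 0.0766 0.4 0.0027 0 0.0063;-0.0232 0.0766 0.4 0.0027 0 0.0063;-0.0232 0.0766 0.4 0.0027 0 0.0063;-0.0232 0.0766 0.4 0.0027 0 0.0063' 0.2
python3 - <<'E'
from h import *
plan([527.8,-255.2,72],[180,0,83.5]);print(state()['force'])
c=calibration('wrist');a=snap('wrist','w2.png')
for q,z in(('handle_top',91),):
    for r in tip_of(q,'wrist')[:2]: print(q,np.round(r['location'],1),round(r['confidence'],2),onplane(c,r['location'],z).round(1))
print(proj(c,[[527.8,-255.2,91]]).round(1))
E
```

```text
time_s: 4.28
ee_pos: [527.7, -255.2, 130.2]
ee_rot: [-179.9, -0.0, 83.5]
force: [-0.0, -1.3, 0.6]
gripper_width: 54.6
rows [-0.      0.0003  0.1164] [-0.0008 -0.0003 -0.0001] n>= 1.4
[-0.02245457 -1.29179474  0.64095896]
handle_top [282.9 240.1] 0.74 [ 528.4 -255.2   91. ]
handle_top [334.8 222.2] 0.35 [ 564.7 -246.5   91. ]
[[282.  240.2]]
```

View pics/w2.png

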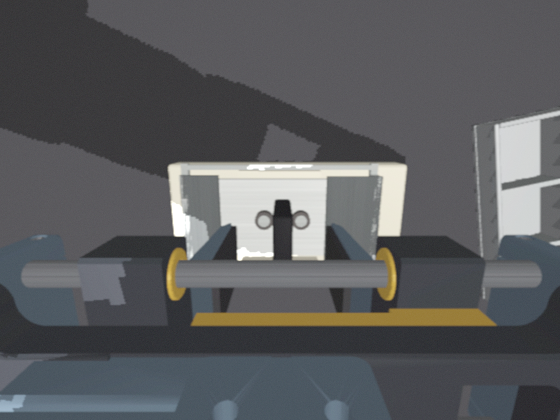

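The handle sits centred between the jaws at (283,240), 0.6 mm from the estimate. Descend and grip.

```bash
python3 -m jog '0 0 0.06 0 0 0;0 0 0.116 0 0 0;0 0 0.116 0 0 0;0 0 0.116 0 0 0' && python3 -m jog '0 0 0 0 0 0;0 0 0 0 0 0;0 0 0 0 0 0;0 0 0 0 0 0;0 0 0 0 0 0;0 0 0 0 0 0;0 0 0 0 0 0;0 0 0 0 0 0;0 0 0 0 0 0;0 0 0 0 0 0;0 0 0 0 0 0;0 0 0 0 0 0' -1 40
python3 -c "
from h import *
print(state()['force'],state()['torque'])"
```

```text
time_s: 4.72
ee_pos: [529.6, -256.2, 75.6]
ee_rot: [179.8, 0.1, 83.5]
force: [0.1, 0.2, 0.6]
gripper_width: 54.6
time_s: 5.72
ee_pos: [529.4, -256.1, 75.9]
ee_rot: [179.8, 0.1, 83.5]
force: [-1.8, -0.5, 5.5]
gripper_width: 13.7
[-1.81372689 -0.54734258  5.53717147] [ 0.03406593  0.75611655 -0.03006175]
```

```bash
python3 -m jog '0 0.003 -0.0006 0 0 0;0 0.005 -0.0006 0 0 0;0 0.005 -0.0006 0 0 0;0 0.005 -0.0006 0 0 0'; python3 -c "
from h import *
print(state()['ee_pos'],state()['force'],state()['torque'])"; python3 -m jog '0 0.001 0 0 0 0;0 0.001 0 0 0 0;0 0.001 0 0 0 0'
python3 -c "
from h import *
print(state()['ee_pos'],state()['force'],state()['torque'])"
```

```text
time_s: 6.05
ee_pos: [531.7, -256.3, 76.0]
ee_rot: [179.8, 0.1, 83.5]
force: [-2.9, 0.7, 1.4]
gripper_width: 13.6
[ 531.72987736 -256.34309993   75.9580088 ] [-2.9005961   0.73837028  1.38553796] [-0.09409488  0.50237723 -0.01860523]
time_s: 6.3
ee_pos: [531.9, -256.4, 75.9]
ee_rot: [179.9, 0.1, 83.5]
force: [-2.2, 0.3, 2.5]
gripper_width: 14.1
[ 531.94519505 -256.36020118   75.90057954] [-2.18980497  0.33155835  2.52114524] [-0.13008545  0.7734934  -0.0319379 ]
```

```bash
for i in 1; do python3 -m jog '0 0.003 -0.0004 0 0 0;0 0.003 -0.0004 0 0 0;0 0.003 -0.0004 0 0 0'; done; python3 -m jog '0 0.003 0 0 0 0;0 0.003 0 0 0 0;0 0.003 0 0 0 0';python3 -c "
from h import *
print(state()['ee_pos'],state()['force'],state()['torque'])"
```

```text
time_s: 6.55
ee_pos: [533.2, -256.5, 75.9]
ee_rot: [179.9, 0.1, 83.5]
force: [-3.1, 0.0, 0.9]
gripper_width: 13.5
time_s: 6.8
ee_pos: [533.9, -256.5, 75.9]
ee_rot: [-180.0, 0.1, 83.5]
force: [-5.6, 0.3, 3.0]
gripper_width: 13.6
[ 533.89473326 -256.54523197   75.88700469] [-5.611119    0.31978729  2.99278935] [-0.22441726  0.92806309 -0.02093361]
```

```bash
python3 -m jog '0 0.003 0 0 0 0;0 0.003 0 0 0 0;0 0.003 0 0 0 0'; python3 -m jog '0 0.003 0 0 0 0;0 0.003 0 0 0 0;0 0.003 0 0 0 0';python3 -c "
from h import *
print(state()['ee_pos'],state()['force'],state()['torque'])"
```

```text
time_s: 7.05
ee_pos: [534.2, -256.6, 76.0]
ee_rot: [-179.8, 0.1, 83.5]
force: [-6.3, -0.8, 4.4]
gripper_width: 13.7
time_s: 7.3
ee_pos: [534.4, -256.6, 76.2]
ee_rot: [-179.7, 0.0, 83.5]
force: [-7.5, 0.1, 4.3]
gripper_width: 13.7
[ 534.43510749 -256.6280621    76.18991929] [-7.50718888  0.13814207  4.30300996] [-0.17445743  1.11631214 -0.04096487]
```

```bash
python3 -m jog '0 0.004 0 0 0 0;0 0.005 0 0 0 0;0 0.005 0 0 0 0;0 0.005 0 0 0 0;0 0.005 0 0 0 0';python3 -c "
from h import *
print(state()['ee_pos'],state()['force'],state()['torque'])"
```

```text
time_s: 7.72
ee_pos: [535.1, -256.7, 76.4]
ee_rot: [-179.5, 0.0, 83.5]
force: [-7.7, 0.0, 7.2]
gripper_width: 14.0
[ 535.07753945 -256.71078311   76.41373159] [-7.6686166   0.0087616   7.22549739] [-0.18676043  1.35287662 -0.05911631]
```

Contact was felt at x≈533.2 and the stop is now pressed in about 1.9 mm, so the plate should be free of the lip. I'll tilt about the lower rear edge (tool-frame pivot (0,60,51)) in small stages, keeping it pressed back.

```bash
python3 -m jog '0 0.006 -0.003 0.01 0 0;0 0.008 -0.005 0.02 0 0;0 0.0095 -0.0075 0.032 0 0;0 0.0095 -0.0075 0.032 0 0;0 0.0095 -0.0075 0.032 0 0';python3 -c "
from h import *
print(state()['ee_pos'],state()['force'],state()['torque'])"
```

```text
time_s: 8.13
ee_pos: [538.3, -257.1, 79.6]
ee_rot: [-176.3, 0.0, 83.5]
force: [-6.6, -0.3, 1.3]
gripper_width: 14.3
[ 538.27924719 -257.1002093    79.59289406] [-6.61021917 -0.3334912   1.26577823] [-0.22416907  1.19166595 -0.06534718]
```

```bash
python3 -m jog '0 0.007 -0.003 0.012 0 0;0 0.009 -0.006 0.025 0 0;0 0.011 -0.0075 0.038 0 0;0 0.011 -0.0075 0.038 0 0;0 0.011 -0.0075 0.038 0 0';python3 -c "
from h import *
print(state()['ee_pos'],state()['force'],state()['torque'])"
```

```text
time_s: 8.55
ee_pos: [542.2, -257.5, 83.1]
ee_rot: [-172.6, -0.0, 83.6]
force: [-6.4, 0.6, 4.4]
gripper_width: 14.1
[ 542.22841572 -257.54518415   83.05574897] [-6.41088294  0.57524696  4.44290671] [-0.08218367  1.27498482 -0.03321878]
```

```bash
python3 -m jog '0 0.007 -0.004 0.015 0 0;0 0.009 -0.007 0.03 0 0;0 0.0125 -0.0103 0.051 0 0;0 0.0125 -0.0103 0.051 0 0;0 0.0125 -0.0103 0.051 0 0;0 0.0125 -0.0103 0.051 0 0';python3 -c "
from h import *
print(state()['ee_pos'],state()['force'],state()['torque'])"
```

```text
time_s: 9.05
ee_pos: [546.9, -258.1, 87.5]
ee_rot: [-167.7, -0.0, 83.6]
force: [-7.4, 0.4, 4.9]
gripper_width: 13.9
[ 546.90089671 -258.11581645   87.48913254] [-7.38156666  0.39205005  4.93319772] [-0.06810463  1.43245046 -0.03603699]
```

Tilt is 0.215 rad. From the geometry the rear edge is at z=24.9 on the floor and the front edge is about 25 mm up. Draw it out along the slope.

```bash
python3 -m jog '0 -0.005 -0.001 0 0 0;0 -0.015 -0.001 0 0 0;0 -0.03 -0.001 0 0 0;0 -0.045 -0.001 0 0 0;0 -0.06 -0.001 0 0 0;0 -0.06 -0.001 0 0 0';python3 -c "
from h import *
print(state()['ee_pos'],state()['force'],state()['torque'])"
```

```text
time_s: 9.55
ee_pos: [516.5, -254.6, 94.9]
ee_rot: [-167.7, -0.0, 83.5]
force: [-0.4, 0.6, -1.6]
gripper_width: 13.9
[ 516.45002274 -254.61134845   94.8730263 ] [-0.38205625  0.61086471 -1.55783746] [-0.1138024  -0.13099664  0.00090034]
```

```bash
python3 -m jog '0 -0.02 -0.001 0 0 0;0 -0.04 -0.002 0 0 0;0 -0.06 -0.002 0 0 0;0 -0.08 -0.002 0 0 0;0 -0.08 -0.002 0 0 0;0 -0.08 -0.002 0 0 0';python3 -c "
from h import *
s=state();print(s['ee_pos'],s['force'],s['torque'])
plan([s['ee_pos'][0],s['ee_pos'][1],320],[180,0,83.5])"
```

```text
time_s: 10.05
ee_pos: [477.4, -250.3, 104.7]
ee_rot: [-167.7, -0.0, 83.5]
force: [0.5, -0.3, -2.0]
gripper_width: 14.2
[ 477.42077075 -250.27150531  104.74308395] [ 0.46671772 -0.34552931 -2.02528472] [-0.12775653 -0.09060772  0.05094757]
rows [ 1.000e-04 -9.140e-02 -4.207e-01] [-0.1361 -0.0002  0.0002] n>= 5.2
```

```bash
python3 -m jog '0 -0.02 -0.1 0 0 0;0 -0.04 -0.2 0 0 0;0 -0.07 -0.32 -0.05 0 0;0 -0.09 -0.42 -0.1 0 0;0 -0.0914 -0.42 -0.136 0 0;0 -0.0914 -0.42 -0.136 0 0;0 -0.0914 -0.42 -0.136 0 0;0 -0.0914 -0.42 -0.136 0 0';python3 - <<'E'
from h import *
snap('wrist','w3.png')
s=state();print(s['ee_pos'],s['force'],s['torque'])
plan([518,300,320],[180,0,81.4])
E
```

```text
time_s: 10.72
ee_pos: [477.2, -250.2, 319.1]
ee_rot: [-180.0, -0.0, 83.5]
force: [-0.8, -0.8, -2.0]
gripper_width: 14.1
[ 476.98846735 -249.99373695  317.693734  ] [-0.05594401  1.55399745 -2.20111017] [-0.11454298  0.09765649 -0.01952973]
rows [ 1.1022 -0.0426 -0.0027] [-0.0023 -0.001   0.0236] n>= 13.2
```

View pics/w3.png

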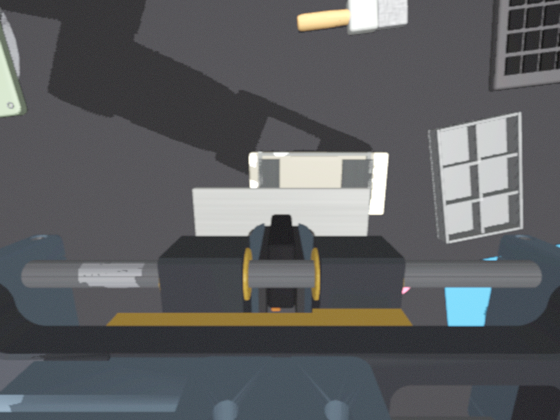

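The carrier hangs level in the grip. Its far plate edge runs from (194,188) to (368,188), and the empty dock lies behind it. Go to the stage and stop short in y so the camera sees the frame.

```bash
python3 - <<'E'
from h import *
c=calibration('wrist');s=state();A=R.from_euler('xyz',s['ee_rot'],degrees=True)
a=cv2.cvtColor(cv2.imread('pics/w3.png'),cv2.COLOR_BGR2GRAY)
z=s['ee_pos'][2]-51+6
for p in((194,188),(368.5,188)): print(A.inv().apply(onplane(c,p,z)-s['ee_pos']).round(1))
E
python3 -m jog '0.1 0 -0.03 0 0 0;0.2 0 -0.06 0 0 0;0.27 0 -0.06 0 0 0;0.35 -0.01 -0.06 0 0 0;0.43 -0.01 -0.06 0 0 0;0.51 -0.02 -0.06 0 0 0;0.59 -0.02 -0.06 0 0 0;0.67 -0.02 -0.06 0 0 0;0.75 -0.03 -0.06 0 0 0.01;0.82 -0.03 -0.06 0 0 0.023;0.88 -0.04 -0.06 0 0 0.023;0.91 -0.043 -0.06 0 0 0.023;0.92 -0.043 -0.06 0 0 0.023;0.92 -0.043 -0.06 0 0 0.023;0.92 -0.043 -0.06 0 0 0.023;0.92 -0.043 -0.06 0 0 0.023'
python3 - <<'E'
from h import *
c=calibration('wrist');snap('wrist','w4.png');np.save('c4.npy',c,allow_pickle=True)
s=state();print(s['ee_pos'],s['ee_rot'],s['force'],s['gripper_width'])
for r in tip_of('nest','wrist'): print(np.round(r['location'],1),round(r['confidence'],2),onplane(c,r['location'],165).round(1))
E
```

```text
[ 35.3 -59.6  45.3]
[35.3 58.6 44.8]
time_s: 12.1
ee_pos: [507.7, 208.2, 347.6]
ee_rot: [-179.7, 0.0, 81.4]
force: [-0.0, 0.0, -1.5]
gripper_width: 13.5
[507.6873729  208.13180229 347.99127388] [-1.79739854e+02 -2.33240533e-02  8.13569180e+01] [-0.89172203  0.70983393 -1.59528037] 13.677109229201477
[272.2  83.5] 0.59 [515.5 332.8 165. ]
```

View pics/w4.png

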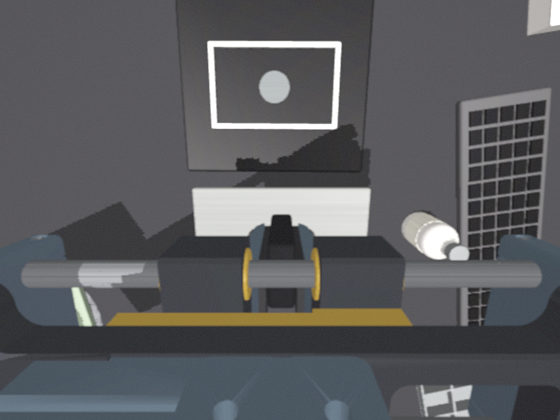

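The frame is clear and empty at about (208-341, 41-129), with its centre disc at (274,87). I'll fit its outline.

```bash
cat > nest.py <<'E'
from h import *
def nest(f,c,roi):
    a=cv2.cvtColor(cv2.imread(f),cv2.COLOR_BGR2GRAY);m=np.zeros_like(a);u0,v0,u1,v1=roi
    m[v0:v1,u0:u1]=(a[v0:v1,u0:u1]>190)*255
    cs,_=cv2.findContours(m,cv2.RETR_EXTERNAL,cv2.CHAIN_APPROX_NONE);k=max(cs,key=cv2.contourArea)
    q=cv2.approxPolyDP(cv2.convexHull(k),8,True).reshape(-1,2)
    W=np.array([onplane(c,p,170) for p in k.reshape(-1,2)])[:,:2].astype(np.float32)
    (cx,cy),sz,an=cv2.minAreaRect(W*10);print(q.tolist(),'centre',cx/10,cy/10,'size',np.array(sz)/10,'ang',an)
E
python3 - <<'E'
from nest import *
c=np.load('c4.npy',allow_pickle=True).item()
nest('pics/w4.png',c,(195,30,355,140))
plan([518,327.5,280],[180,0,81.4])
E
```

```text
[[340, 42], [335, 128], [212, 127], [208, 41]] centre 516.794677734375 329.290966796875 size [ 85.01585083 136.45338135] ang 81.22401428222656
rows [ 0.2389 -0.015   0.1369] [-0.0026 -0.0006 -0.0005] n>= 3.3
```

```bash
python3 -c "
from h import *
plan([503.7,241.5,262],[180,0,81.2])"
```

```text
rows [ 0.0645 -0.0172  0.1728] [-0.0026 -0.0006  0.0017] n>= 2.2
```

```bash
python3 -m jog '0.03 -0.01 0.05 -0.0026 0 0;0.0645 -0.0172 0.12 -0.0026 0 0.0017;0.0645 -0.0172 0.1728 -0.0026 0 0.0017;0.0645 -0.0172 0.1728 -0.0026 0 0.0017;0.0645 -0.0172 0.1728 -0.0026 0 0.0017;0.0645 -0.0172 0.1728 -0.0026 0 0.0017;0.0645 -0.0172 0.1728 -0.0026 0 0.0017'
python3 - <<'E'
from nest import *
snap('wrist','w5.png');c=calibration('wrist');np.save('c5.npy',c,allow_pickle=True)
s=state();print(s['ee_pos'],s['ee_rot'])
print('expect',proj(c,[[517-67*.988+y*.152,329+67*.152+y*.988,170] for y in(-42,42)]+[[517+67*.988+y*.152,329-67*.152+y*.988,170] for y in(42,-42)]).round())
nest('pics/w5.png',c,(180,0,390,175))
E
```

```text
time_s: 12.78
ee_pos: [505.1, 241.3, 264.6]
ee_rot: [179.8, -0.2, 81.1]
force: [1.1, 0.1, -0.7]
gripper_width: 14.0
[504.92171056 241.39592499 264.40835295] [179.77337576  -0.19151588  81.1510735 ]
expect [[199. 165.]
 [191.  55.]
 [367.  54.]
 [360. 165.]]
[[367, 55], [358, 165], [198, 164], [191, 54]] centre 516.658984375 328.8636962890625 size [ 84.97715454 135.80269775] ang 81.13678741455078
```

View pics/w5.png

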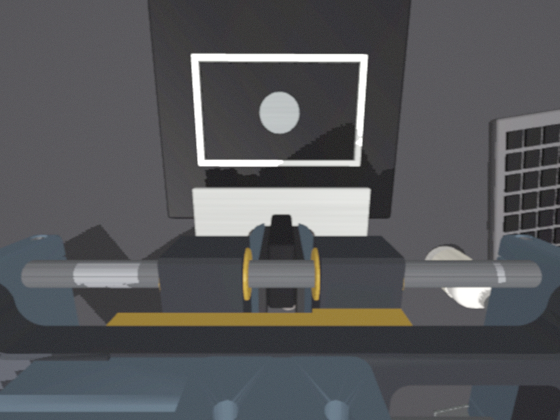

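The close measurement agrees: frame centre (516.7,328.9), yaw -8.9°, outer size 134×84 plus edge blur. Move above the frame.

```bash
python3 -c "
from h import *
plan([517.1,328.5,250],[180,0,81.15])"
```

```text
rows [ 0.1758 -0.0028  0.0294] [ 0.0025 -0.0021  0.    ] n>= 2.1
```

```bash
python3 -m jog '0.06 0 0 0.0025 -0.002 0;0.12 -0.0028 0 0.0025 -0.002 0;0.1758 -0.0028 0 0.0025 -0.002 0;0.1758 -0.0028 0.0294 0.0025 -0.002 0;0.1758 -0.0028 0.0294 0.0025 -0.002 0;0.1758 -0.0028 0.0294 0.0025 -0.002 0;0.1758 -0.0028 0.0294 0.0025 -0.002 0;0.1758 -0.0028 0.0294 0.0025 -0.002 0;0.1758 -0.0028 0.0294 0.0025 -0.002 0'
python3 -c "
from h import *
print(state()['force'],state()['torque'])
plan([517.1,328.5,225],[180,0,81.15])"
```

```text
time_s: 13.58
ee_pos: [517.5, 327.9, 251.1]
ee_rot: [179.9, -0.1, 81.1]
force: [-0.5, -0.4, -1.9]
gripper_width: 14.1
[-0.48083617 -0.4376232  -1.94017555] [-0.06844604  0.12494516 -0.01419622]
rows [ 0.001  -0.001   0.0521] [ 0.0008 -0.0007 -0.0007] n>= 0.6
```

```bash
python3 -m jog '0.001 -0.001 0.02 0.0008 -0.0007 0;0.001 -0.001 0.04 0.0008 -0.0007 0;0.001 -0.001 0.05 0.0008 -0.0007 0;0.001 -0.001 0.05 0.0008 -0.0007 0;0.001 -0.001 0.05 0.0008 -0.0007 0;0.001 -0.001 0.05 0.0008 -0.0007 0'
python3 -c "
from h import *
print(state()['force'],state()['torque'])
snap('scene','s2.png')
plan([517.1,328.5,218],[180,0,81.15])"
```

```text
time_s: 14.08
ee_pos: [517.2, 328.6, 226.1]
ee_rot: [180.0, -0.0, 81.1]
force: [-0.0, -0.2, -1.8]
gripper_width: 13.5
[-0.02181054 -0.22068711 -1.81448656] [-0.07759644  0.03937     0.01375566]
rows [-0.0004 -0.0003  0.0166] [ 0.0002 -0.0003 -0.0006] n>= 0.2
```

```bash
python3 -m jog '0 0 0.006 0 0 0;0 0 0.011 0 0 0;0 0 0.0155 0 0 0;0 0 0.0155 0 0 0;0 0 0.0155 0 0 0;0 0 0.0155 0 0 0'
python3 -m jog '0 0 0.001 0 0 0;0 0 0.002 0 0 0;0 0 0.002 0 0 0;0 0 0.002 0 0 0'
python3 -c "
from h import *
print(state()['ee_pos'],state()['force'],state()['torque'])"
```

```text
time_s: 14.63
ee_pos: [517.3, 328.7, 218.6]
ee_rot: [180.0, -0.0, 81.1]
force: [-0.6, 0.2, -2.0]
gripper_width: 13.5
time_s: 14.97
ee_pos: [517.3, 328.7, 217.6]
ee_rot: [180.0, -0.0, 81.1]
force: [0.5, 1.0, -1.5]
gripper_width: 14.1
[517.30553605 328.66470113 217.56387516] [ 0.51134341  0.9503345  -1.45751608] [-0.12731366  0.07295141  0.03435144]
```

```bash
python3 -m jog '0 0 0.001 0 0 0;0 0 0.002 0 0 0;0 0 0.002 0 0 0;0 0 0.002 0 0 0'
python3 -m jog '0 0 0.001 0 0 0;0 0 0.002 0 0 0;0 0 0.002 0 0 0;0 0 0.002 0 0 0'
python3 -c "
from h import *
print(state()['ee_pos'],state()['force'],state()['torque'])"
```

```text
time_s: 15.3
ee_pos: [517.3, 328.6, 216.5]
ee_rot: [180.0, -0.0, 81.1]
force: [-0.5, -0.0, -0.9]
gripper_width: 14.3
time_s: 15.63
ee_pos: [517.4, 328.7, 215.9]
ee_rot: [180.0, -0.0, 81.1]
force: [-0.5, -0.1, 1.7]
gripper_width: 13.9
[517.3660307  328.6939187  215.92810637] [-0.54669774 -0.07305497  1.69035983] [-0.2906032   0.21527544  0.03864667]
```

Touchdown came at TCP z=216, as predicted for the frame floor, with light contact. Release, then rise.

```bash
python3 -m jog '0 0 0 0 0 0;0 0 0 0 0 0;0 0 0 0 0 0;0 0 0 0 0 0;0 0 0 0 0 0;0 0 0 0 0 0;0 0 0 0 0 0' 0.1 && python3 -m jog '0 0 -0.02 0 0 0;0 0 -0.05 0 0 0;0 0 -0.1 0 0 0;-0.03 0 -0.16 0 0 0;-0.1 0 -0.2 0 0 0;-0.16 0 -0.2 0 0 0;-0.16 0 -0.2 0 0 0;-0.16 0 -0.2 0 0 0;-0.16 0 -0.2 0 0 0'
python3 - <<'E'
from nest import *
s=state();print(s['ee_pos'],s['force'])
c=calibration('wrist');a=snap('wrist','w6.png')
for q,z in(('handle_top',231),('nest',165)):
  for r in tip_of(q,'wrist')[:2]: print(q,np.round(r['location'],1),round(r['confidence'],2),onplane(c,r['location'],z).round(1))
np.save('c6.npy',c,allow_pickle=True)
h=[proj(c,[[516.7,328.9,231]]),]
print(h)
e=np.array([np.cos(np.radians(-8.86)),np.sin(np.radians(-8.86))]);n=np.array([-e[1],e[0]]);o=np.array([516.7,328.9])
pts=np.array([np.r_[o+e*sx*60+n*sy*35,171] for sx,sy in((-1,-1),(1,-1),(1,1),(-1,1))])
print(proj(c,pts).round(1))
cv2.imwrite('pics/w6c.png',cv2.resize(cv2.imread('pics/w6.png')[20:240,150:430],(780,613))[:600])
E
```

```text
time_s: 16.22
ee_pos: [517.4, 328.7, 215.9]
ee_rot: [180.0, -0.0, 81.1]
force: [0.0, -0.7, 0.6]
gripper_width: 50.0
time_s: 16.97
ee_pos: [505.0, 249.9, 316.1]
ee_rot: [179.9, -0.1, 81.1]
force: [0.1, -0.2, -0.0]
gripper_width: 49.9
[504.95190605 249.91503431 316.13012072] [ 0.13078837 -0.15408605 -0.01366486]
handle_top [281.8 122.2] 0.56 [517.5 329.  231. ]
nest [267.4 308.9] 0.52 [469.2 129.1 165. ]
nest [342.7 124.5] 0.44 [577.7 320.8 165. ]
[array([[280.79279584, 122.54432642]])]
[[221.2 162.2]
 [340.6 162. ]
 [344.1  87.2]
 [217.4  87.5]]
```

View pics/w6.png

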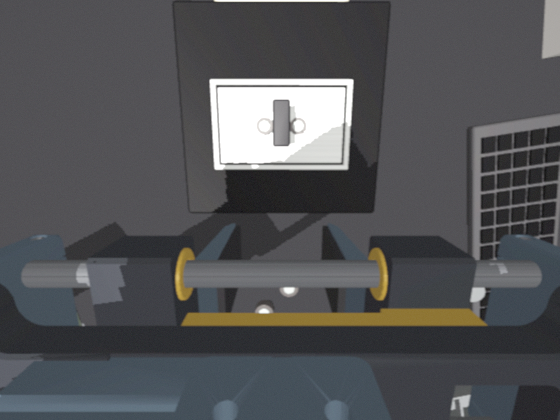

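The plate lies inside the frame at (217-344, 87-162) with an even dark gap all round. The handle is 0.8 mm from the nest centre, the gripper is clear and the force is about zero. Handing in.

```bash
python3 -c "
from workcell import *
print(job_done())"
```

```text
the job is handed in; nothing more can be done
None
```

The carrier is out of its dock, lying flat in the stage frame and released. I handed the job in at about 17 s; no verdict was reported.

- **Removal:** I gripped the dark handle with the jaws along the dock and pushed back until I felt the sprung stop. The push read about 7.7 N, a little under the suggested 8–12 N, with the stop in about 1.9 mm. I then tilted the carrier 0.215 rad about its rear edge, drew it out about 70 mm along its slope and lifted. The highest force I read during this was about 11 N, so well under the 18 N limit.
- **Placing:** Touchdown was light, with an upward force of 1.7 N, at the height I expected. I then released and backed off.
- **Last checks:** The final wrist picture shows the plate inside the frame with an even gap all round. The handle is 0.8 mm from the frame centre I measured, and the tool force reads about zero.
- **Disagreements:** The frame centre differed by about 2 mm between the top camera and the wrist camera, and I used the close wrist measurement. At the end the network's nest finds were off the frame, so I set them aside in favour of the picture.
- **Not checked:** I did not measure the other things on the bench again. The arm only crossed the bench high up, and no contact showed in the forces I read.

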